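# Stroke a linear slide and park it on its tight spot

### The job

Check the linear slide for tight spots by feel: take its carriage by the knob and stroke it through its full travel, first to the left end until it presses the rubber buffer, then all the way to the right end until it presses that buffer, without driving either buffer solid. You will feel two places that drag; leave the carriage standing centred on the tighter of the two, so that the fitter knows where to dress the rail, and let go of it. Leave the oil bottle, hex key and tape beside the slide alone.

Things in the scene. Their poses are not given: they have to be found in the camera images.
- slide_base: Fixed linear slide: aluminium plate 72x250x10 mm, steel rail along its own y, a grey end block 30 mm high at each end. Origin: underside centre on the table. Its +y points to the left end (robot's left; world +y turned 0.2 to 0.6 rad clockwise from above). Highest part beside the carriage: 43 mm. A rubber buffer on each end block gives 1.5 N per mm, 12 mm deep, then is solid.
- carriage (a joint): Steel carriage (58x50 mm, top at z 40 mm) along the rail, m: 0 midway, + to the left end; meets the buffers at +-0.070. Free drag 1 N. Two unseen spots 25 mm long, one each side, middles 22 to 50 mm from midway. The first 6 mm of a spot push back (mild one 2 to 5 N, tight one 6 to 17 N, alike from either side), its middle 12 mm is level, its end eases the carriage onward.
- knob (a point): Grip point of the carriage's upright black round knob: 22 mm diameter, free from z 46 to 85 mm, flange of 30 mm below. The point lies on the knob's axis at z 68 mm, over the middle of the carriage (centred on a spot: middle over middle). Axes as the slide_base's. A tall brown board (over 0.3 m) stands close beyond the slide, a studded jig to its right: reach in from the robot's side, arm drawn in.
- oil_dropper: Loose brown oil bottle with black spout, 34x34x112 mm, standing near the slide; origin under its centre. Leave it alone.
- hex_key: Loose black L-shaped hex key, 35x94x5 mm, lying near the slide; origin under its centre. Leave it alone.
- tape_black: Loose roll of black tape, 59x57x19 mm, lying flat near the left end of the slide; origin under its centre. Leave it alone.

How it is judged:
By the outcome, as a careful person would: the job done as asked, in the order asked, and still so for the second after the job is handed in, with the robot touching nothing.
It also fails if it takes over 72 s, if anything falls off the work surface, if the arm or the gripper's body presses on something with over 40 N, if the wrist force passes 120 N, or if a joint passes its speed limit or range.

### The arm

A 6-joint arm with a two-finger parallel gripper is mounted at the origin on a cart in front of the work surface, level with it; the furniture and walls round the work are solid. World frame = base frame: x ahead of the robot, y to its left, z up, the work surface at z = 0. Lengths are in mm, angles in rad, forces in N, time in s.
With the tool pointing down it reaches from about 275 to 750 mm from the base axis. Payload 10.2 kg.
Tool frame: the origin (TCP) lies between the finger pads; the fingertips stand 11 mm ahead of it and the grasp point (between the pads) lies 8 mm behind it; z points along the fingers, y is the line along which they close (so a half turn about z gives the same grasp; the last joint's range is limited). The gripper opens to 85 mm and grips with 20 to 120 N. Pads are 22 mm wide; open, the fingers measure 114 mm over their backs; the gripper's body (76 mm by 85 mm) begins 54 mm behind the grasp point. The pads swing forward as they close: fully open they stand 13 mm farther back than shut.
Start: joints at [-1.509, 0.313, 1.498, -0, 1.331, -0.223], TCP at [147.494, -503.862, 242.294] pointing down, gripper open.
Joint ranges: [-2.94, 2.94], [-0.97, 2.17], [0.19, 2.56], [-1.23, 4.37], [0.02, 3.11], [-2.88, 2.88]. Speed limits (rad/s): [2.39, 2.39, 3.01, 3.14, 3.14, 3.14].

### API

Orientations are given as a unit quaternion [w, x, y, z].
In Python, from rig import sense, eyes, finish_job gives the robot as it stands.
- The arm moves only by the shell command python3 -m jog 'ROWS' [FORCE]. ROWS is JSON, a list of rows, each a list of 7 numbers: the shift along the tool's x, y, z in m, then the turn, a rotation vector about the tool's x, y, z in rad, then the finger opening in m, from 0 to 0.0854. In form: [[dx, dy, dz, rx, ry, rz, gripper], ...]. A call has 1 to 5 rows; each row shifts and turns the commanded pose from where the row before left it, along the tool's axes as they then stand; what a row does not reach is not made up. A row lasts 1/10 s, in which the tool goes at most 50 mm and 8.59 degrees, less where a joint would pass 70% of its speed; a pose out of reach is approached as far as the arm can. A call is refused whole if a number of a shift passes 0.05 or a number of a turn 0.15, either way. A call with a gripper value outside its range is refused whole. The fingers move at their own pace and stop on an object; FORCE is the grip in N (left out, the last holds). Time passes only in rows, so rows that do not move let the fingers close. It gives the time, the measured TCP pose, the force, the opening and the grip force at its end, in the units of the state.
- sense(): the state, without advancing time (a new reading comes with each control period).
- eyes.capture(name): name is "side" or "top" or "wrist"; returns the picture (480x640x3 uint8, red, green, blue); there is no depth.
- eyes.calibration(name): a dict with "fx", "fy", "cx", "cy" (pixels), "cam_to_world" (4x4, takes a point from camera to world coordinates); the wrist camera has in their place "mount" (4x4, takes a point from camera to tool coordinates, whose origin is the TCP and whose axes are the flange's). Camera axes: x right, y down, z forward; pixel columns grow to the right and rows downward; lengths in mm; the calibration is good to about 2 mm. A picture is of the moment at which its call begins: read the wrist's pose just before it. calibration takes no time and is no camera call.
- finish_job(): hands the job in; it is judged then, once.
The state is a dict: "time_s": time; "joints": joint angles; "dq": joint speeds; "tau": joint torques, N m; "eef_pos": TCP position; "ee_rot": TCP orientation; "force": force on the tool from outside, world axes, zero at the start; "wrist_torque": the same for the moment, N m; "grip_width": opening from 0.0 (shut) to 1.0 (fully open); "grip_force": force on a finger pad.
Only numpy, scipy, OpenCV 4.12 (cv2) and the standard library are available. Lean on these libraries where they do the work, as an engineer would, in place of code of your own. Each camera call takes 0.05 s, during which the arm holds its last target. There are 200 camera calls.

## Working session

There is one attempt and no reset: what is moved stays moved. The work goes in short steps, Python scripts to look and compute and a shell command to move; the robot and the scene stay as the last step left them, time stands still between calls to the robot, and variables do not carry over. Pictures are saved under pics/ and viewed, at most 10 in all, crops included, and the job is handed in when it is done.

```bash
ls; mkdir -p pics
python3 - <<'E'
from rig import sense, eyes
import cv2
s=sense();print(s)
for n in("top","side"):
    im=eyes.capture(n);cv2.imwrite(f"pics/{n}0.png",im[:,:,::-1]);print(eyes.calibration(n))
print(eyes.calibration("wrist"))
E
```

```text
pics
{'time_s': 0.0, 'joints': array([-1.50940525e+00,  3.13452883e-01,  1.49842916e+00,  3.61351624e-05,
        1.33100757e+00, -2.23404391e-01]), 'dq': array([ 2.43468106e-03, -1.49188634e-03, -2.22677403e-04, -1.04588957e-03,
        3.06335069e-04, -8.06007767e-05]), 'tau': array([-5.82662706e-04, -4.12268221e+01, -2.59742314e+01, -1.95150064e-04,
        4.13086731e-03, -2.55658210e-05]), 'eef_pos': array([ 147.48406666, -503.60852373,  241.73657644]), 'ee_rot': array([-6.44933672e-04,  9.89878965e-01,  1.41912699e-01,  6.99640777e-05]), 'force': array([ 0.4460006, -0.4008114,  1.0779959]), 'wrist_torque': array([-0.01672897, -0.01971008, -0.03759979]), 'grip_force': 0.0, 'grip_width': 0.9979860986137759}
{'fx': 516.0050286315167, 'fy': 516.0050286315167, 'cx': 308.24377159341793, 'cy': 238.43151841174497, 'cam_to_world': array([[-1.74062171e-02, -9.91911908e-01,  1.25729039e-01,
         3.31224877e+02],
       [-9.99750594e-01,  1.55066351e-02, -1.60715454e-02,
         4.15571838e+02],
       [ 1.39919229e-02, -1.25977426e-01, -9.91934430e-01,
         9.27679242e+02],
     
[... 295 characters left out ...]
.86604445e-01, -5.42347480e-01,  2.95148535e-01,
         1.66385988e+02],
       [ 3.03223806e-03, -4.81393667e-01, -8.76499254e-01,
         8.62026269e+02],
       [ 0.00000000e+00,  0.00000000e+00,  0.00000000e+00,
         1.00000000e+00]])}
{'fx': 341.2336263598488, 'fy': 341.2336263598488, 'cx': 319.99665212954113, 'cy': 242.05298716898213, 'mount': array([[ 6.21527393e-04, -9.58194740e-01, -2.86116154e-01,
         7.27189820e+01],
       [ 9.99999681e-01,  4.51911789e-04,  6.58850239e-04,
        -9.54193421e-01],
       [-5.02007571e-04, -2.86116472e-01,  9.58194715e-01,
        -1.30902687e+02],
       [ 0.00000000e+00,  0.00000000e+00,  0.00000000e+00,
         1.00000000e+00]])}
```

View pics/top0.png

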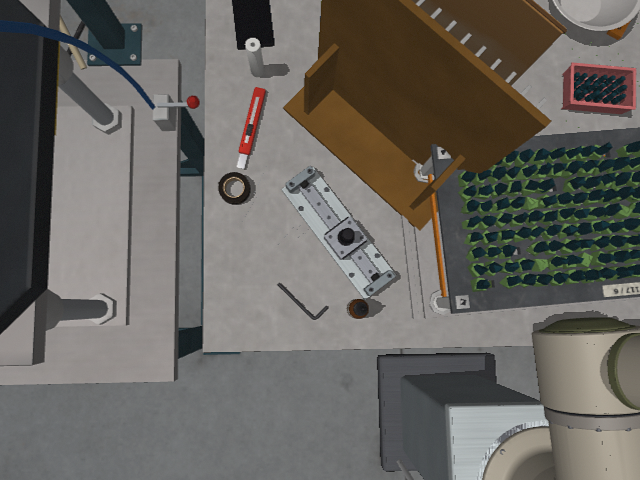

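View pics/side0.png

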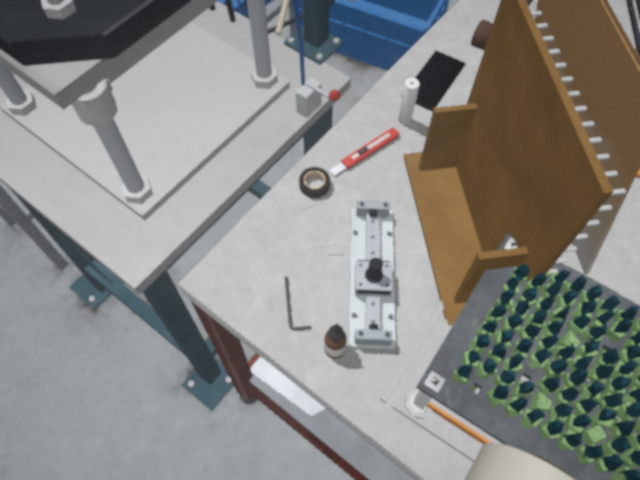

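Top view: slide from about (300,180) (left end) to (382,283) (right end), knob at (347,236), bottle (358,308), hex key (303,303), tape (235,188). The brown board stands just up and right of the slide. The side view agrees: knob (375,270), end blocks (373,208) and (373,340).

```bash
cat > h.py <<'E'
import numpy as np
from rig import eyes, sense
from scipy.spatial.transform import Rotation as R
def T(n, s=None):
    c=eyes.calibration(n)
    if n!="wrist": return c,np.array(c["cam_to_world"])
    s=s or sense(); q=s["ee_rot"]; M=np.eye(4); M[:3,:3]=R.from_quat([q[1],q[2],q[3],q[0]]).as_matrix(); M[:3,3]=s["eef_pos"]
    return c,M@c["mount"]
def ray(n,uv,s=None):
    c,M=T(n,s); d=M[:3,:3]@[(uv[0]-c["cx"])/c["fx"],(uv[1]-c["cy"])/c["fy"],1]; return M[:3,3],d
def on(n,uv,z,s=None):
    o,d=ray(n,uv,s); return o+d*(z-o[2])/d[2]
E
python3 - <<'E'
from h import *
np.set_printoptions(precision=1,suppress=True)
for l,uv,z in [("knob",(347,235),85),("L",(301,179),30),("R",(383,284),30),("bottle",(358,306),100),("boardcorner",(420,228),0),("boardtop",(285,107),60),("tape",(235,188),19)]: print(l,on("top",uv,z))
for l,uv,z in [("knob",(375,264),85),("L",(374,205),30),("R",(373,338),30),("bottle",(336,328),112)]: print(l,on("side",uv,z))
L=on("top",(301,179),30);Rr=on("top",(383,284),30);d=(L-Rr);print("len",np.linalg.norm(d),"cw",np.arctan2(d[0],d[1]))
s=sense();q=s["ee_rot"];print(R.from_quat([q[1],q[2],q[3],q[0]]).as_matrix())
E
```

```text
knob [442.7 337.9  85. ]
L [551.8 412.1  30. ]
R [363.2 272.5  30. ]
bottle [326.4 324.8 100. ]
boardcorner [464.8 196.5   0. ]
boardtop [673.8 438.2  60. ]
tape [539.6 530.7  19. ]
knob [440.2 335.1  85. ]
L [555.6 413.8  30. ]
R [361.7 276.9  30. ]
bottle [315.  314.4 112. ]
len 234.65249531201508 cw 0.9338463549606956
[[ 1.   0.3 -0. ]
 [ 0.3 -1.   0. ]
 [ 0.  -0.  -1. ]]
```

```bash
python3 -m jog '[[0,-0.04,0,0,0,0,0.06],[0,-0.045,0,0,0,0,0.06],[0,-0.04,0,0,0,0,0.06],[0.0479,-0.0029,0,0,0,-0.12,0.06],[0.0479,-0.0029,0,0,0,-0.12,0.06]]' 
python3 -m jog '[[0.0479,-0.0029,0,0,0,-0.12,0.06],[0.0479,-0.0029,0,0,0,-0.12,0.06],[0.0479,-0.0029,0,0,0,-0.12,0.06],[0.0479,-0.0029,0,0,0,-0.12,0.06],[0.0479,-0.0029,0,0,0,-0.12,0.06]]'
python3 -c "
from h import *
print(sense())
for uv in [(470,165),(480,255),(425,165),(450,310)]: print(uv,on('side',uv,5))"
```

```text
time_s: 0.6
eef_pos: [200.3, -345.6, 242.5]
ee_rot: [0.0, 0.966, 0.259, 0.0]
force: [-0.4, -0.7, -1.0]
grip_width: 0.701
grip_force: 0.0
time_s: 1.1
eef_pos: [361.8, -170.6, 242.1]
ee_rot: [-0.0, 0.845, 0.535, 0.0]
force: [0.5, -0.1, -0.3]
grip_width: 0.707
grip_force: 0.0
{'time_s': 1.1, 'joints': array([-7.35789771e-01,  3.19853168e-02,  1.83560415e+00,  1.02045282e-04,
        1.27415983e+00, -2.94706872e-01]), 'dq': array([ 1.19985999e+00, -6.57820515e-04, -5.81572821e-04,  3.11651360e-03,
        6.40665105e-04,  1.11434442e-03]), 'tau': array([-7.80541599e+00, -2.80185360e+01, -2.46919817e+01, -4.75869037e-02,
        1.58502557e-01, -1.00748512e-03]), 'eef_pos': array([ 361.77886311, -170.63556503,  242.1297346 ]), 'ee_rot': array([-8.85044037e-05,  8.44673291e-01,  5.35282190e-01,  2.61207505e-05]), 'force': array([ 0.49154368, -0.10700378, -0.27086896]), 'wrist_torque': array([-0.02560929, -0.00701652, -0.0489698 ]), 'grip_force': 0.0, 'grip_width': 0.7067980007916735}
(470, 165) [749.48600564 332.90574511   5.        ]
(480, 255) [599.43718248 223.34492333   5.        ]
(425, 165) [698.19214227 397.95691676   5.        ]
(450, 310) [483.92495216 210.55215549   5.        ]
```

```bash
python3 -m jog '[[0.0479,-0.0029,0,0,0,-0.12,0.06],[0.0479,-0.0029,0,0,0,-0.12,0.06],[0.0479,-0.0029,0,0,0,-0.12,0.06],[0.0479,-0.0029,0,0,0,-0.12,0.06],[0.0479,-0.0029,0,0,0,-0.12,0.06]]' >/dev/null
python3 -m jog '[[0.0479,-0.0029,0,0,0,-0.12,0.06],[0.0479,-0.0029,0,0,0,-0.12,0.06],[0.0479,-0.0029,0,0,0,-0.12,0.06],[0,0.04,0,0,0,0,0.06],[0,0.04,0,0,0,0,0.06]]'
python3 -m jog '[[0,0,0,0,0,0,0.06],[0,0,0,0,0,0,0.06]]'
python3 - <<'E'
from h import *
import cv2
s=sense();print(s["joints"],s["eef_pos"]);im=eyes.capture("wrist");cv2.imwrite("pics/w1.png",im[:,:,::-1])
np.save("w1.npy",np.r_[s["eef_pos"],s["ee_rot"]])
E
```

```text
time_s: 2.1
eef_pos: [417.7, 238.2, 242.5]
ee_rot: [0.0, 0.503, 0.864, 0.0]
force: [0.2, -0.9, 0.2]
grip_width: 0.705
grip_force: 0.0
time_s: 2.3
eef_pos: [417.6, 236.4, 241.5]
ee_rot: [-0.001, 0.504, 0.864, -0.001]
force: [-1.0, -0.0, -0.4]
grip_width: 0.703
grip_force: 0.0
[ 2.70279780e-01  2.14932267e-01  1.62775386e+00 -1.02816966e-05
  1.30088683e+00 -2.44112903e-01] [417.59691146 236.37780603 241.48488555]
```

View pics/w1.png

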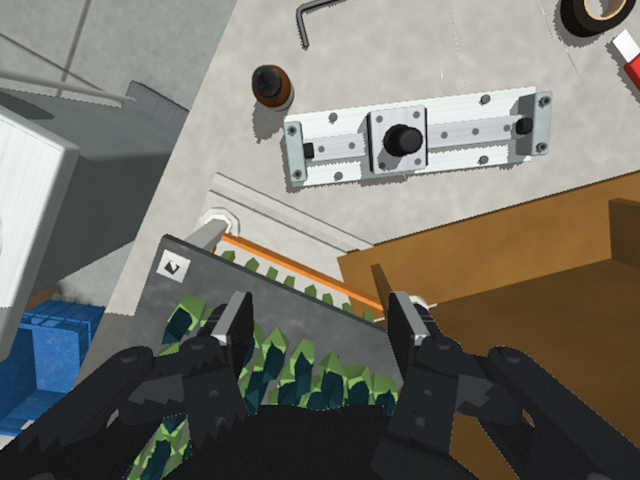

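Wrist view: knob top at about (405,139), left block about (541,122), right block about (295,154), bottle about (268,82) clear to the side. Cast these to check the knob and rail axis.

Run:
```python
from h import *
np.set_printoptions(precision=1,suppress=True)
w=np.load("w1.npy");s={"eef_pos":w[:3],"ee_rot":w[3:]}
P={l:on("wrist",uv,z,s) for l,uv,z in [("knobtop",(406,139),85),("L",(541,122),30),("R",(295,154),30),("bottle",(266,78),112)]}
for k in P:print(k,P[k])
d=P["L"]-P["R"];cw=np.arctan2(d[0],d[1]);print(np.linalg.norm(d),cw)
# two-ray knob top from top & wrist
def tri(a,b):
    (o1,d1),(o2,d2)=a,b;A=np.c_[d1,-d2];t=np.linalg.lstsq(A,o2-o1,rcond=None)[0];p,q=o1+d1*t[0],o2+d2*t[1];return (p+q)/2,np.linalg.norm(p-q)
print(tri(ray("top",(347,235)),ray("wrist",(406,139),s)))
M=R.from_quat(w[[4,5,6,3]]).as_matrix();print("tool y",M[:,1]," yaw y",np.arctan2(M[1,1],M[0,1]),"rail yaw",np.arctan2(d[1],d[0]))
print("to knob in tool",M.T@(P["knobtop"]-w[:3]))
```

```text
knobtop [441.1 335.4  85. ]
L [555.2 417.8  30. ]
R [366.3 277.1  30. ]
bottle [328.  318.1 112. ]
235.44571093077292 0.930688176766724
(array([444.1, 336.8,  71.9]), np.float64(0.7219785382208807))
tool y [ 0.9  0.5 -0. ]  yaw y 0.514395885238156 rail yaw 0.6401081500281727
to knob in tool [ 74.6  69.4 156.4]
```

```bash
python3 -m jog '[[0.037,0.035,0,0,0,0,0.06],[0.0376,0.0345,0,0,0,-0.126,0.06],[0,0,0.045,0,0,0,0.06],[0,0,0.045,0,0,0,0.06],[0,0,0.035,0,0,0,0.06]]'
python3 -m jog '[[0,0,0,0,0,0,0.06],[0,0,0,0,0,0,0.06]]'
python3 - <<'E'
from h import *
import cv2
s=sense();print(s["joints"],s["eef_pos"]);im=eyes.capture("wrist");cv2.imwrite("pics/w2.png",im[:,:,::-1])
np.save("w2.npy",np.r_[s["eef_pos"],s["ee_rot"]])
E
```

```text
time_s: 2.85
eef_pos: [439.9, 332.9, 115.4]
ee_rot: [-0.0, 0.449, 0.894, -0.001]
force: [0.9, -0.3, 0.5]
grip_width: 0.704
grip_force: 0.0
time_s: 3.05
eef_pos: [441.4, 333.3, 118.8]
ee_rot: [0.0, 0.449, 0.894, 0.0]
force: [0.0, -0.1, 0.3]
grip_width: 0.702
grip_force: 0.0
[ 4.34941696e-01  4.98017614e-01  1.56965951e+00 -1.68896068e-05
  1.07282120e+00 -2.04611269e-01] [441.4138723  333.32366164 118.82100713]
```

View pics/w2.png

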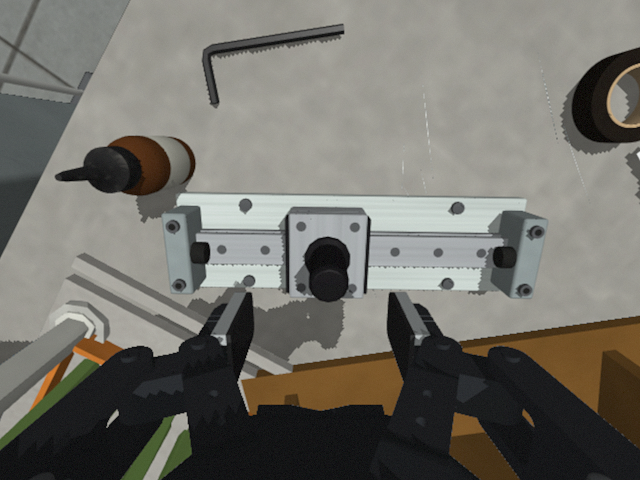

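Wrist view: rail lies horizontal in the image (aligned with finger closing line), knob top at about (330,286), blocks at (525,254) and (182,252).

Run:
```python
from h import *
np.set_printoptions(precision=1,suppress=True)
w=np.load("w2.npy");s={"eef_pos":w[:3],"ee_rot":w[3:]};M=R.from_quat(w[[4,5,6,3]]).as_matrix()
for l,uv,z in [("knobtop",(330,286),85),("L",(537,230),30),("L2",(524,293),30),("R",(172,226),30),("R2",(179,285),30)]:
    p=on("wrist",uv,z,s);print(l,p,M.T@(p-w[:3]))
```

```text
knobtop [445.5 337.   85. ] [ 0.5  5.4 33.8]
L [547.8 433.   30. ] [ 16.5 144.7  89. ]
L2 [574.6 395.7  30. ] [-29.4 144.   89. ]
R [351.5 290.3  30. ] [ 19.2 -97.9  88.7]
R2 [376.5 256.1  30. ] [-23.2 -98.2  88.7]
```

```bash
python3 -m jog '[[0,0.005,0.02,0,0,0,0.06],[0,0,0.02,0,0,0,0.06],[0,0,0.015,0,0,0,0.06],[0,0,0,0,0,0,0.06],[0,0,0,0,0,0,0.03]]' 60
python3 -m jog '[[0,0,0,0,0,0,0.01],[0,0,0,0,0,0,0.01],[0,0,0,0,0,0,0.01],[0,0,0,0,0,0,0.01],[0,0,0,0,0,0,0.01]]' 60
python3 -c "
from h import *
s=sense();print(s['force'],s['wrist_torque'],s['eef_pos'])"
```

```text
time_s: 3.6
eef_pos: [446.1, 336.9, 64.4]
ee_rot: [0.001, 0.449, 0.894, 0.001]
force: [0.1, 0.8, 0.2]
grip_width: 0.552
grip_force: 0.0
time_s: 4.1
eef_pos: [446.0, 336.9, 64.0]
ee_rot: [0.001, 0.449, 0.894, 0.001]
force: [-1.0, -0.6, 6.4]
grip_width: 0.239
grip_force: 58.6
[-1.01690507 -0.61340537  6.35431495] [-0.13025146  0.19945482 -0.01956666] [445.96549109 336.8934411   64.0222571 ]
```

```bash
cat > f.py <<'E'
from h import *
s=sense();u=np.array([np.cos(.64),np.sin(.64)]);p=s["eef_pos"];F=s["force"]
print("t%.1f along %.2f lat %.2f z%.1f  F %.1f lat %.1f Fz %.1f g %.0f %.3f"%(s["time_s"],p[:2]@u-559.3,p[0]*u[1]-p[1]*u[0],p[2],F[:2]@u,F[0]*u[1]-F[1]*u[0],F[2],s["grip_force"],s["grip_width"]))
E
p(){ python3 f.py; }
p
python3 -m jog '[[0,0.002,0,0,0,0,0.01],[0,0.002,0,0,0,0,0.01]]' >/dev/null;p
python3 -m jog '[[0,0.002,0,0,0,0,0.01],[0,0.002,0,0,0,0,0.01]]' >/dev/null;p
python3 -m jog '[[0,0.002,0,0,0,0,0.01],[0,0.002,0,0,0,0,0.01]]' >/dev/null;p
python3 -m jog '[[0,0.002,0,0,0,0,0.01],[0,0.002,0,0,0,0,0.01]]' >/dev/null;p
python3 -m jog '[[0,0.002,0,0,0,0,0.01],[0,0.002,0,0,0,0,0.01]]' >/dev/null;p
python3 -m jog '[[0,0.002,0,0,0,0,0.01],[0,0.002,0,0,0,0,0.01]]' >/dev/null;p
```

```text
t4.1 along -0.40 lat -3.89 z64.0  F -1.2 lat -0.1 Fz 6.4 g 59 0.239
t4.3 along 3.57 lat -3.86 z64.0  F -1.4 lat 0.4 Fz 7.5 g 59 0.238
t4.5 along 7.59 lat -3.81 z64.0  F -1.1 lat 0.5 Fz 6.7 g 59 0.238
t4.7 along 11.61 lat -3.75 z64.0  F -1.3 lat 0.1 Fz 6.8 g 59 0.237
t4.9 along 15.61 lat -3.65 z64.0  F -0.8 lat 1.4 Fz 5.9 g 59 0.238
t5.1 along 19.61 lat -3.61 z64.0  F -1.0 lat 1.7 Fz 6.8 g 59 0.237
t5.3 along 23.59 lat -3.57 z64.0  F -2.2 lat 2.4 Fz 6.0 g 59 0.235
```

```bash
p(){ python3 f.py; }
python3 -m jog '[[0,0.001,0,0,0,0,0.01],[0,0.001,0,0,0,0,0.01]]' >/dev/null;p
python3 -m jog '[[-0.00004,0.001,0,0,0,0,0.01],[-0.00004,0.001,0,0,0,0,0.01]]' >/dev/null;p
python3 -m jog '[[-0.00004,0.001,0,0,0,0,0.01],[-0.00004,0.001,0,0,0,0,0.01]]' >/dev/null;p
python3 -m jog '[[-0.00004,0.001,0,0,0,0,0.01],[-0.00004,0.001,0,0,0,0,0.01]]' >/dev/null;p
python3 -m jog '[[-0.00004,0.001,0,0,0,0,0.01],[-0.00004,0.001,0,0,0,0,0.01]]' >/dev/null;p
python3 -m jog '[[-0.00004,0.001,0,0,0,0,0.01],[-0.00004,0.001,0,0,0,0,0.01]]' >/dev/null;p
python3 -m jog '[[-0.00004,0.001,0,0,0,0,0.01],[-0.00004,0.001,0,0,0,0,0.01]]' >/dev/null;p
python3 -m jog '[[-0.00004,0.001,0,0,0,0,0.01],[-0.00004,0.001,0,0,0,0,0.01]]' >/dev/null;p
python3 -m jog '[[-0.00004,0.001,0,0,0,0,0.01],[-0.00004,0.001,0,0,0,0,0.01]]' >/dev/null;p
python3 -m jog '[[-0.00004,0.001,0,0,0,0,0.01],[-0.00004,0.001,0,0,0,0,0.01]]' >/dev/null;p
python3 -m jog '[[-0.00004,0.001,0,0,0,0,0.01],[-0.00004,0.001,0,0,0,0,0.01]]' >/dev/null;p
python3 -m jog '[[-0.00004,0.001,0,0,0,0,0.01],[-0.00004,0.001,0,0,0,0,0.01]]' >/dev/null;p
python3 -m jog '[[-0.00004,0.001,0,0,0,0,0.01],[-0.00004,0.001,0,0,0,0,0.01]]' >/dev/null;p
python3 -m jog '[[-0.00004,0.001,0,0,0,0,0.01],[-0.00004,0.001,0,0,0,0,0.01]]' >/dev/null;p
python3 -m jog '[[-0.00004,0.001,0,0,0,0,0.01],[-0.00004,0.001,0,0,0,0,0.01]]' >/dev/null;p
python3 -m jog '[[-0.00004,0.001,0,0,0,0,0.01],[-0.00004,0.001,0,0,0,0,0.01]]' >/dev/null;p
```

```text
t5.5 along 25.57 lat -3.54 z64.0  F -0.9 lat 1.6 Fz 6.6 g 59 0.239
t5.7 along 27.56 lat -3.48 z64.0  F -0.4 lat 1.9 Fz 6.9 g 59 0.240
t5.9 along 29.55 lat -3.46 z64.0  F -1.0 lat 1.2 Fz 6.4 g 59 0.239
t6.1 along 31.44 lat -3.41 z64.0  F -3.6 lat 2.4 Fz 7.5 g 59 0.236
t6.3 along 32.45 lat -3.42 z64.0  F -9.8 lat 1.8 Fz 11.3 g 59 0.240
t6.5 along 33.79 lat -3.38 z64.0  F -11.7 lat 1.1 Fz 14.0 g 59 0.237
t6.7 along 36.78 lat -3.31 z64.0  F -6.0 lat 1.1 Fz 7.4 g 59 0.235
t6.9 along 38.22 lat -3.32 z64.1  F -8.2 lat 1.1 Fz 11.7 g 59 0.232
t7.1 along 40.91 lat -3.24 z64.1  F -5.1 lat 1.5 Fz 9.3 g 59 0.241
t7.3 along 42.99 lat -3.23 z64.1  F -4.6 lat 1.1 Fz 8.5 g 59 0.240
t7.5 along 44.98 lat -3.15 z64.1  F -3.3 lat -0.0 Fz 8.1 g 59 0.237
t7.7 along 47.00 lat -3.15 z64.1  F -5.3 lat -0.4 Fz 8.0 g 59 0.240
t7.9 along 49.34 lat -3.10 z64.1  F 0.4 lat -0.7 Fz 6.8 g 59 0.236
t8.1 along 51.39 lat -3.06 z64.1  F -2.4 lat -0.8 Fz 9.2 g 61 0.238
t8.3 along 53.92 lat -2.99 z64.1  F 2.8 lat -1.4 Fz 4.4 g 60 0.242
t8.5 along 56.09 lat -2.97 z64.1  F 2.7 lat -2.1 Fz 5.3 g 60 0.237
```

```bash
p(){ python3 f.py; }
python3 -m jog '[[-0.00004,0.001,0,0,0,0,0.01],[-0.00004,0.001,0,0,0,0,0.01]]' >/dev/null;p
python3 -m jog '[[-0.00004,0.001,0,0,0,0,0.01],[-0.00004,0.001,0,0,0,0,0.01]]' >/dev/null;p
python3 -m jog '[[-0.00004,0.002,0,0,0,0,0.01],[-0.00004,0.002,0,0,0,0,0.01]]' >/dev/null;p
python3 -m jog '[[-0.00004,0.002,0,0,0,0,0.01],[-0.00004,0.002,0,0,0,0,0.01]]' >/dev/null;p
python3 -m jog '[[-0.00004,0.002,0,0,0,0,0.01],[-0.00004,0.002,0,0,0,0,0.01]]' >/dev/null;p
python3 -m jog '[[-0.00004,0.002,0,0,0,0,0.01],[-0.00004,0.002,0,0,0,0,0.01]]' >/dev/null;p
python3 -m jog '[[-0.00004,0.002,0,0,0,0,0.01],[-0.00004,0.002,0,0,0,0,0.01]]' >/dev/null;p
python3 -m jog '[[-0.00004,0.001,0,0,0,0,0.01],[-0.00004,0.001,0,0,0,0,0.01]]' >/dev/null;p
python3 -m jog '[[-0.00004,0.001,0,0,0,0,0.01],[-0.00004,0.001,0,0,0,0,0.01]]' >/dev/null;p
python3 -m jog '[[-0.00004,0.001,0,0,0,0,0.01],[-0.00004,0.001,0,0,0,0,0.01]]' >/dev/null;p
python3 -m jog '[[-0.00004,0.001,0,0,0,0,0.01],[-0.00004,0.001,0,0,0,0,0.01]]' >/dev/null;p
python3 -m jog '[[-0.00004,0.001,0,0,0,0,0.01],[-0.00004,0.001,0,0,0,0,0.01]]' >/dev/null;p
```

```text
t8.7 along 57.58 lat -2.95 z64.0  F -1.4 lat -1.6 Fz 7.4 g 60 0.234
t8.9 along 59.48 lat -2.90 z64.0  F -1.7 lat -1.9 Fz 7.5 g 60 0.234
t9.1 along 63.48 lat -2.87 z64.0  F -0.7 lat -1.7 Fz 6.5 g 60 0.235
t9.3 along 67.47 lat -2.79 z64.0  F -0.9 lat -2.8 Fz 6.1 g 60 0.234
t9.5 along 71.48 lat -2.71 z64.1  F -1.9 lat -1.6 Fz 7.2 g 60 0.235
t9.7 along 75.48 lat -2.64 z64.0  F -1.4 lat -2.6 Fz 7.4 g 60 0.236
t9.9 along 79.44 lat -2.58 z64.0  F -1.2 lat -2.0 Fz 7.5 g 60 0.236
t10.1 along 81.45 lat -2.55 z64.0  F -0.6 lat -2.5 Fz 7.3 g 60 0.237
t10.3 along 83.42 lat -2.52 z64.0  F -0.7 lat -2.2 Fz 6.5 g 60 0.236
t10.5 along 85.41 lat -2.47 z64.0  F -2.3 lat -2.8 Fz 6.0 g 60 0.236
t10.7 along 87.16 lat -2.44 z64.0  F -3.3 lat -1.9 Fz 8.7 g 61 0.241
t10.9 along 88.82 lat -2.43 z64.0  F -6.2 lat -3.5 Fz 9.2 g 61 0.230
```

```bash
p(){ python3 f.py; }
python3 -m jog '[[0,0.001,0,0,0,0,0.01],[0,0.001,0,0,0,0,0.01]]' >/dev/null;p
python3 -m jog '[[0,0,0,0,0,0,0.01],[0,0,0,0,0,0,0.01]]' >/dev/null;p
python3 -m jog '[[0,-0.002,0,0,0,0,0.01],[0,-0.002,0,0,0,0,0.01]]' >/dev/null;p
python3 -m jog '[[0,-0.002,0,0,0,0,0.01],[0,-0.002,0,0,0,0,0.01]]' >/dev/null;p
python3 -m jog '[[0.00004,-0.002,0,0,0,0,0.01],[0.00004,-0.002,0,0,0,0,0.01],[0.00004,-0.002,0,0,0,0,0.01],[0.00004,-0.002,0,0,0,0,0.01]]' >/dev/null;p
python3 -m jog '[[0.00004,-0.002,0,0,0,0,0.01],[0.00004,-0.002,0,0,0,0,0.01],[0.00004,-0.002,0,0,0,0,0.01],[0.00004,-0.002,0,0,0,0,0.01]]' >/dev/null;p
python3 -m jog '[[0.00004,-0.002,0,0,0,0,0.01],[0.00004,-0.002,0,0,0,0,0.01]]' >/dev/null;p
python3 -m jog '[[0.00004,-0.002,0,0,0,0,0.01],[0.00004,-0.002,0,0,0,0,0.01]]' >/dev/null;p
python3 -m jog '[[0,-0.001,0,0,0,0,0.01],[0,-0.001,0,0,0,0,0.01]]' >/dev/null;p
python3 -m jog '[[0,-0.001,0,0,0,0,0.01],[0,-0.001,0,0,0,0,0.01]]' >/dev/null;p
```

```text
t11.1 along 90.47 lat -2.40 z64.0  F -8.1 lat -2.0 Fz 11.6 g 61 0.238
t11.3 along 90.53 lat -2.40 z64.0  F -6.6 lat -3.2 Fz 10.8 g 61 0.236
t11.5 along 87.13 lat -2.44 z64.0  F -0.5 lat -3.2 Fz 6.1 g 60 0.239
t11.7 along 83.61 lat -2.48 z64.1  F 0.9 lat -2.8 Fz 5.9 g 60 0.236
t12.1 along 75.66 lat -2.60 z64.0  F 1.5 lat -3.8 Fz 5.2 g 60 0.235
t12.5 along 67.65 lat -2.76 z64.0  F 1.3 lat -3.7 Fz 6.1 g 60 0.232
t12.7 along 63.69 lat -2.80 z64.0  F 1.4 lat -3.5 Fz 5.9 g 60 0.234
t12.9 along 59.69 lat -2.88 z64.0  F 1.5 lat -2.8 Fz 5.3 g 60 0.239
t13.1 along 57.74 lat -2.88 z64.1  F 0.9 lat -3.8 Fz 6.2 g 60 0.232
t13.3 along 56.40 lat -2.91 z64.1  F 7.3 lat -4.0 Fz 2.0 g 60 0.235
```

```bash
p(){ python3 f.py; }
python3 -m jog '[[0,-0.0005,0,0,0,0,0.01],[0,-0.0005,0,0,0,0,0.01]]' >/dev/null;p
python3 -m jog '[[0,-0.0005,0,0,0,0,0.01],[0,-0.0005,0,0,0,0,0.01]]' >/dev/null;p
python3 -m jog '[[0,-0.001,0,0,0,0,0.01],[0,-0.001,0,0,0,0,0.01]]' >/dev/null;p
python3 -m jog '[[0,-0.001,0,0,0,0,0.01],[0,-0.001,0,0,0,0,0.01]]' >/dev/null;p
python3 -m jog '[[0,-0.001,0,0,0,0,0.01],[0,-0.001,0,0,0,0,0.01]]' >/dev/null;p
python3 -m jog '[[0,-0.002,0,0,0,0,0.01],[0,-0.002,0,0,0,0,0.01]]' >/dev/null;p
python3 -m jog '[[0,-0.002,0,0,0,0,0.01],[0,-0.002,0,0,0,0,0.01]]' >/dev/null;p
python3 -m jog '[[0,-0.001,0,0,0,0,0.01],[0,-0.001,0,0,0,0,0.01]]' >/dev/null;p
python3 -m jog '[[0,-0.001,0,0,0,0,0.01],[0,-0.001,0,0,0,0,0.01]]' >/dev/null;p
python3 -m jog '[[0,-0.001,0,0,0,0,0.01],[0,-0.001,0,0,0,0,0.01]]' >/dev/null;p
python3 -m jog '[[0,-0.001,0,0,0,0,0.01],[0,-0.001,0,0,0,0,0.01]]' >/dev/null;p
python3 -m jog '[[0,-0.001,0,0,0,0,0.01],[0,-0.001,0,0,0,0,0.01]]' >/dev/null;p
python3 -m jog '[[0,-0.001,0,0,0,0,0.01],[0,-0.001,0,0,0,0,0.01]]' >/dev/null;p
python3 -m jog '[[0,-0.002,0,0,0,0,0.01],[0,-0.002,0,0,0,0,0.01]]' >/dev/null;p
python3 -m jog '[[0,-0.002,0,0,0,0,0.01],[0,-0.002,0,0,0,0,0.01]]' >/dev/null;p
```

```text
t13.5 along 55.94 lat -2.91 z64.1  F 10.4 lat -5.1 Fz 1.0 g 60 0.234
t13.7 along 55.39 lat -2.92 z64.1  F 11.7 lat -5.1 Fz -1.2 g 60 0.240
t13.9 along 53.22 lat -2.97 z64.1  F 8.7 lat -4.2 Fz 3.0 g 60 0.237
t14.1 along 50.97 lat -2.97 z64.2  F 11.0 lat -5.5 Fz 0.6 g 60 0.235
t14.3 along 48.59 lat -3.03 z64.1  F 6.4 lat -4.5 Fz 5.0 g 60 0.241
t14.5 along 44.47 lat -3.08 z64.1  F 6.3 lat -4.5 Fz 4.5 g 60 0.234
t14.7 along 40.15 lat -3.17 z64.1  F -1.1 lat -5.2 Fz 8.3 g 61 0.237
t14.9 along 37.45 lat -3.19 z64.1  F 1.1 lat -5.2 Fz 9.1 g 61 0.235
t15.1 along 35.74 lat -3.22 z64.1  F -1.0 lat -6.5 Fz 8.4 g 61 0.237
t15.3 along 33.19 lat -3.28 z64.0  F -2.7 lat -5.7 Fz 10.0 g 61 0.241
t15.5 along 31.46 lat -3.27 z64.0  F 0.5 lat -5.8 Fz 8.1 g 61 0.238
t15.7 along 29.73 lat -3.30 z64.0  F 1.0 lat -5.9 Fz 7.0 g 61 0.241
t15.9 along 27.75 lat -3.33 z64.0  F 1.0 lat -6.4 Fz 7.0 g 61 0.234
t16.1 along 23.73 lat -3.38 z64.0  F 1.7 lat -6.8 Fz 7.2 g 61 0.233
t16.3 along 19.72 lat -3.43 z64.0  F 0.9 lat -8.1 Fz 7.1 g 61 0.237
```

```bash
p(){ python3 f.py; }
python3 -m jog '[[0.00015,-0.002,0,0,0,0,0.01],[0.00005,-0.002,0,0,0,0,0.01]]' >/dev/null;p
python3 -m jog '[[0.00005,-0.002,0,0,0,0,0.01],[0.00005,-0.002,0,0,0,0,0.01]]' >/dev/null;p
python3 -m jog '[[0.00005,-0.001,0,0,0,0,0.01],[0.00003,-0.001,0,0,0,0,0.01]]' >/dev/null;p
python3 -m jog '[[0.00003,-0.001,0,0,0,0,0.01],[0.00003,-0.001,0,0,0,0,0.01]]' >/dev/null;p
python3 -m jog '[[0.00003,-0.001,0,0,0,0,0.01],[0.00003,-0.001,0,0,0,0,0.01]]' >/dev/null;p
python3 -m jog '[[0.00003,-0.001,0,0,0,0,0.01],[0.00003,-0.001,0,0,0,0,0.01]]' >/dev/null;p
python3 -m jog '[[0.00003,-0.001,0,0,0,0,0.01],[0.00003,-0.001,0,0,0,0,0.01]]' >/dev/null;p
python3 -m jog '[[0.00003,-0.001,0,0,0,0,0.01],[0.00003,-0.001,0,0,0,0,0.01]]' >/dev/null;p
python3 -m jog '[[0.00003,-0.001,0,0,0,0,0.01],[0.00003,-0.001,0,0,0,0,0.01]]' >/dev/null;p
python3 -m jog '[[0.00003,-0.001,0,0,0,0,0.01],[0.00003,-0.001,0,0,0,0,0.01]]' >/dev/null;p
python3 -m jog '[[0.00003,-0.001,0,0,0,0,0.01],[0.00003,-0.001,0,0,0,0,0.01]]' >/dev/null;p
python3 -m jog '[[0.00003,-0.001,0,0,0,0,0.01],[0.00003,-0.001,0,0,0,0,0.01]]' >/dev/null;p
python3 -m jog '[[0.00003,-0.001,0,0,0,0,0.01],[0.00003,-0.001,0,0,0,0,0.01]]' >/dev/null;p
python3 -m jog '[[0.00003,-0.001,0,0,0,0,0.01],[0.00003,-0.001,0,0,0,0,0.01]]' >/dev/null;p
python3 -m jog '[[0.00003,-0.001,0,0,0,0,0.01],[0.00003,-0.001,0,0,0,0,0.01]]' >/dev/null;p
python3 -m jog '[[0.00003,-0.001,0,0,0,0,0.01],[0.00003,-0.001,0,0,0,0,0.01]]' >/dev/null;p
python3 -m jog '[[0.00003,-0.001,0,0,0,0,0.01],[0.00003,-0.001,0,0,0,0,0.01]]' >/dev/null;p
python3 -m jog '[[0.00003,-0.001,0,0,0,0,0.01],[0.00003,-0.001,0,0,0,0,0.01]]' >/dev/null;p
```

```text
t16.5 along 15.74 lat -3.55 z64.0  F 1.8 lat -6.2 Fz 7.7 g 61 0.240
t16.7 along 11.76 lat -3.58 z64.0  F 1.1 lat -7.3 Fz 8.0 g 61 0.237
t16.9 along 9.78 lat -3.62 z64.0  F 0.7 lat -6.8 Fz 7.9 g 61 0.240
t17.1 along 7.82 lat -3.67 z64.0  F 0.5 lat -6.7 Fz 7.2 g 61 0.240
t17.3 along 5.81 lat -3.69 z64.0  F 1.4 lat -5.4 Fz 7.6 g 61 0.240
t17.5 along 3.79 lat -3.73 z64.0  F 1.1 lat -6.1 Fz 7.7 g 61 0.238
t17.7 along 1.82 lat -3.78 z64.0  F 1.3 lat -5.9 Fz 8.4 g 61 0.231
t17.9 along -0.17 lat -3.79 z64.0  F 1.0 lat -5.4 Fz 7.8 g 61 0.237
t18.1 along -2.18 lat -3.82 z64.0  F 2.1 lat -5.7 Fz 7.5 g 61 0.238
t18.3 along -4.15 lat -3.84 z64.0  F 1.5 lat -6.5 Fz 8.3 g 61 0.235
t18.5 along -6.14 lat -3.89 z64.0  F 1.0 lat -6.4 Fz 7.2 g 61 0.239
t18.7 along -8.09 lat -3.93 z64.0  F 2.2 lat -5.1 Fz 7.8 g 61 0.239
t18.9 along -9.74 lat -3.94 z64.1  F 4.5 lat -5.4 Fz 5.1 g 61 0.235
t19.1 along -11.37 lat -3.96 z64.1  F 5.6 lat -5.8 Fz 4.6 g 60 0.236
t19.3 along -13.82 lat -3.98 z64.1  F 7.1 lat -5.4 Fz 3.7 g 60 0.239
t19.5 along -15.40 lat -4.03 z64.1  F 4.7 lat -5.9 Fz 5.2 g 61 0.231
t19.7 along -17.56 lat -4.09 z64.1  F 5.4 lat -3.8 Fz 5.4 g 61 0.237
t19.9 along -19.57 lat -4.12 z64.1  F 4.6 lat -4.9 Fz 5.5 g 61 0.237
```

```bash
p(){ python3 f.py; }
python3 -m jog '[[0.00005,-0.001,0,0,0,0,0.01],[0.00003,-0.001,0,0,0,0,0.01]]' >/dev/null;p
python3 -m jog '[[0.00005,-0.001,0,0,0,0,0.01],[0.00003,-0.001,0,0,0,0,0.01]]' >/dev/null;p
python3 -m jog '[[0.00005,-0.001,0,0,0,0,0.01],[0.00003,-0.001,0,0,0,0,0.01]]' >/dev/null;p
python3 -m jog '[[0.00005,-0.001,0,0,0,0,0.01],[0.00003,-0.001,0,0,0,0,0.01]]' >/dev/null;p
python3 -m jog '[[0.00005,-0.001,0,0,0,0,0.01],[0.00003,-0.001,0,0,0,0,0.01]]' >/dev/null;p
python3 -m jog '[[0.00005,-0.001,0,0,0,0,0.01],[0.00003,-0.001,0,0,0,0,0.01]]' >/dev/null;p
python3 -m jog '[[0.00005,-0.001,0,0,0,0,0.01],[0.00003,-0.001,0,0,0,0,0.01]]' >/dev/null;p
python3 -m jog '[[0.00005,-0.002,0,0,0,0,0.01],[0.00005,-0.002,0,0,0,0,0.01]]' >/dev/null;p
python3 -m jog '[[0.00005,-0.002,0,0,0,0,0.01],[0.00005,-0.002,0,0,0,0,0.01]]' >/dev/null;p
python3 -m jog '[[0.00005,-0.002,0,0,0,0,0.01],[0.00005,-0.002,0,0,0,0,0.01]]' >/dev/null;p
python3 -m jog '[[0.00005,-0.001,0,0,0,0,0.01],[0.00003,-0.001,0,0,0,0,0.01]]' >/dev/null;p
python3 -m jog '[[0.00005,-0.001,0,0,0,0,0.01],[0.00003,-0.001,0,0,0,0,0.01]]' >/dev/null;p
python3 -m jog '[[0.00005,-0.001,0,0,0,0,0.01],[0.00003,-0.001,0,0,0,0,0.01]]' >/dev/null;p
python3 -m jog '[[0.00005,-0.001,0,0,0,0,0.01],[0.00003,-0.001,0,0,0,0,0.01]]' >/dev/null;p
```

```text
t20.1 along -21.59 lat -4.17 z64.1  F 4.6 lat -4.8 Fz 6.6 g 61 0.235
t20.3 along -23.58 lat -4.19 z64.1  F 3.4 lat -4.2 Fz 6.9 g 61 0.236
t20.5 along -26.14 lat -4.24 z64.0  F -0.0 lat -3.6 Fz 8.1 g 61 0.239
t20.7 along -27.76 lat -4.27 z64.0  F 2.9 lat -4.1 Fz 7.7 g 61 0.237
t20.9 along -29.96 lat -4.30 z64.0  F 0.7 lat -3.3 Fz 7.9 g 61 0.236
t21.1 along -32.03 lat -4.36 z64.0  F 0.6 lat -3.1 Fz 7.6 g 61 0.240
t21.3 along -34.01 lat -4.38 z64.0  F 1.2 lat -2.7 Fz 7.8 g 61 0.233
t21.5 along -37.99 lat -4.46 z64.0  F 1.0 lat -2.4 Fz 8.8 g 61 0.234
t21.7 along -42.02 lat -4.53 z64.0  F 1.4 lat -3.1 Fz 8.2 g 61 0.240
t21.9 along -46.01 lat -4.59 z64.0  F 2.0 lat -2.9 Fz 7.5 g 61 0.239
t22.1 along -47.99 lat -4.61 z64.0  F 1.5 lat -1.9 Fz 7.5 g 61 0.237
t22.3 along -49.97 lat -4.64 z64.0  F 0.5 lat -2.3 Fz 8.0 g 61 0.237
t22.5 along -51.94 lat -4.70 z64.0  F 0.8 lat -1.5 Fz 9.5 g 61 0.235
t22.7 along -53.93 lat -4.71 z64.0  F 1.1 lat -1.7 Fz 7.9 g 61 0.234
```

```bash
p(){ python3 f.py; }
python3 -m jog '[[0.00005,-0.001,0,0,0,0,0.01],[0.00003,-0.001,0,0,0,0,0.01]]' >/dev/null;p
python3 -m jog '[[0.00005,-0.001,0,0,0,0,0.01],[0.00003,-0.001,0,0,0,0,0.01]]' >/dev/null;p
python3 -m jog '[[0.00005,-0.001,0,0,0,0,0.01],[0.00003,-0.001,0,0,0,0,0.01]]' >/dev/null;p
python3 -m jog '[[0,0,0,0,0,0,0.01],[0,0,0,0,0,0,0.01]]' >/dev/null;p
```

```text
t22.9 along -55.76 lat -4.76 z64.0  F 3.1 lat -1.0 Fz 7.2 g 61 0.236
t23.1 along -57.37 lat -4.79 z64.0  F 5.7 lat -1.6 Fz 5.6 g 60 0.235
t23.3 along -58.96 lat -4.82 z64.1  F 6.9 lat -1.2 Fz 3.2 g 60 0.242
t23.5 along -59.05 lat -4.80 z64.0  F 6.1 lat -1.2 Fz 4.8 g 60 0.238
```

Left spot is tight (~11 N against ~5), spanning 31.8 to 56.8 along, so its centre is about 44.3. Returning there.

```bash
p(){ python3 f.py; }
python3 -m jog '[[-0.00008,0.004,0,0,0,0,0.01],[-0.00008,0.004,0,0,0,0,0.01],[-0.00008,0.004,0,0,0,0,0.01],[-0.00008,0.004,0,0,0,0,0.01],[-0.00008,0.004,0,0,0,0,0.01]]' >/dev/null;p
python3 -m jog '[[-0.00003,0.001,0,0,0,0,0.01],[-0.00003,0.001,0,0,0,0,0.01],[-0.00003,0.001,0,0,0,0,0.01],[-0.00003,0.001,0,0,0,0,0.01]]' >/dev/null;p
python3 -m jog '[[-0.00003,0.001,0,0,0,0,0.01],[-0.00003,0.001,0,0,0,0,0.01]]' >/dev/null;p
python3 -m jog '[[-0.00003,0.001,0,0,0,0,0.01],[-0.00003,0.001,0,0,0,0,0.01]]' >/dev/null;p
python3 -m jog '[[-0.00003,0.001,0,0,0,0,0.01],[-0.00003,0.001,0,0,0,0,0.01]]' >/dev/null;p
python3 -m jog '[[-0.00003,0.001,0,0,0,0,0.01],[-0.00003,0.001,0,0,0,0,0.01]]' >/dev/null;p
python3 -m jog '[[-0.00003,0.001,0,0,0,0,0.01],[-0.00003,0.001,0,0,0,0,0.01]]' >/dev/null;p
python3 -m jog '[[-0.00008,0.004,0,0,0,0,0.01],[-0.00008,0.004,0,0,0,0,0.01],[-0.00008,0.004,0,0,0,0,0.01],[-0.00008,0.004,0,0,0,0,0.01],[-0.00008,0.004,0,0,0,0,0.01]]' >/dev/null;p
python3 -m jog '[[-0.00008,0.004,0,0,0,0,0.01],[-0.00008,0.004,0,0,0,0,0.01],[-0.00008,0.004,0,0,0,0,0.01],[-0.00008,0.004,0,0,0,0,0.01],[-0.00008,0.004,0,0,0,0,0.01]]' >/dev/null;p
```

```text
t24.0 along -40.19 lat -4.55 z64.0  F -1.9 lat -0.4 Fz 10.1 g 61 0.238
t24.4 along -36.30 lat -4.44 z64.0  F -1.5 lat -0.4 Fz 9.8 g 61 0.237
t24.6 along -34.31 lat -4.42 z64.0  F -1.5 lat -1.0 Fz 7.9 g 61 0.239
t24.8 along -32.36 lat -4.39 z64.0  F -1.7 lat -1.7 Fz 9.6 g 61 0.235
t25.0 along -30.63 lat -4.36 z64.0  F -3.4 lat -0.9 Fz 11.2 g 61 0.238
t25.2 along -29.06 lat -4.34 z64.0  F -7.0 lat -0.8 Fz 13.0 g 61 0.236
t25.4 along -26.46 lat -4.29 z64.0  F -2.3 lat -2.0 Fz 10.2 g 61 0.240
t25.9 along -6.45 lat -3.93 z64.0  F -2.0 lat -2.2 Fz 8.4 g 61 0.237
t26.4 along 13.64 lat -3.64 z64.0  F -2.0 lat -2.7 Fz 7.7 g 61 0.237
```

```bash
p(){ python3 f.py; }
python3 -m jog '[[-0.00008,0.004,0,0,0,0,0.01],[-0.00008,0.004,0,0,0,0,0.01],[-0.00008,0.004,0,0,0,0,0.01],[-0.00003,0.002,0,0,0,0,0.01],[-0.00003,0.001,0,0,0,0,0.01]]' >/dev/null;p
python3 -m jog '[[0,0.0005,0,0,0,0,0.01],[0,0.0005,0,0,0,0,0.01]]' >/dev/null;p
python3 -m jog '[[0,0.0005,0,0,0,0,0.01],[0,0.0005,0,0,0,0,0.01]]' >/dev/null;p
python3 -m jog '[[0,0.0005,0,0,0,0,0.01],[0,0.0005,0,0,0,0,0.01]]' >/dev/null;p
python3 -m jog '[[0,0.0005,0,0,0,0,0.01],[0,0.0005,0,0,0,0,0.01]]' >/dev/null;p
python3 -m jog '[[0,0.0005,0,0,0,0,0.01],[0,0.0005,0,0,0,0,0.01]]' >/dev/null;p
python3 -m jog '[[0,0.0005,0,0,0,0,0.01],[0,0.0005,0,0,0,0,0.01]]' >/dev/null;p
python3 -m jog '[[0,0.0005,0,0,0,0,0.01],[0,0.0005,0,0,0,0,0.01]]' >/dev/null;p
python3 -m jog '[[0,0.0005,0,0,0,0,0.01],[0,0.0005,0,0,0,0,0.01]]' >/dev/null;p
python3 -m jog '[[0,0.0005,0,0,0,0,0.01],[0,0.0005,0,0,0,0,0.01]]' >/dev/null;p
python3 -m jog '[[0,0.001,0,0,0,0,0.01],[0,0.001,0,0,0,0,0.01]]' >/dev/null;p
python3 -m jog '[[0,0,0,0,0,0,0.01],[0,0,0,0,0,0,0.01]]' >/dev/null;p
```

```text
t26.9 along 28.64 lat -3.39 z64.0  F -1.6 lat -2.9 Fz 8.1 g 61 0.233
t27.1 along 29.53 lat -3.37 z64.0  F -1.4 lat -2.5 Fz 8.2 g 61 0.236
t27.3 along 30.50 lat -3.37 z64.0  F -2.0 lat -2.1 Fz 7.7 g 61 0.237
t27.5 along 31.38 lat -3.34 z64.0  F -2.3 lat -1.7 Fz 9.4 g 61 0.237
t27.7 along 31.92 lat -3.36 z64.0  F -6.2 lat -1.4 Fz 10.5 g 61 0.241
t27.9 along 32.43 lat -3.36 z64.1  F -9.2 lat -0.6 Fz 11.9 g 61 0.237
t28.1 along 32.90 lat -3.36 z64.0  F -11.6 lat -1.1 Fz 15.0 g 62 0.238
t28.3 along 33.76 lat -3.36 z64.0  F -12.1 lat -1.4 Fz 15.9 g 62 0.237
t28.5 along 34.96 lat -3.32 z64.0  F -11.0 lat -1.2 Fz 13.7 g 61 0.237
t28.7 along 36.64 lat -3.28 z64.0  F -5.2 lat -0.9 Fz 10.7 g 61 0.234
t28.9 along 38.24 lat -3.27 z64.0  F -9.0 lat -0.7 Fz 12.5 g 61 0.236
t29.1 along 39.49 lat -3.24 z64.1  F -1.1 lat -1.2 Fz 7.6 g 61 0.238
```

```bash
p(){ python3 f.py; }
python3 -m jog '[[0,0.001,0,0,0,0,0.01],[0,0.001,0,0,0,0,0.01],[0,0.001,0,0,0,0,0.01],[0,0.001,0,0,0,0,0.01],[0,0.0007,0,0,0,0,0.01]]' >/dev/null;p
python3 -m jog '[[0,0,0,0,0,0,0.01],[0,0,0,0,0,0,0.01],[0,0,0,0,0,0,0.01]]' >/dev/null;p
```

```text
t29.6 along 43.79 lat -3.19 z64.1  F -3.1 lat -0.7 Fz 10.0 g 61 0.240
t29.9 along 44.19 lat -3.19 z64.1  F -0.8 lat -1.6 Fz 8.3 g 61 0.231
```

```bash
p(){ python3 f.py; }
python3 -m jog '[[0,0,0,0,0,0,0.024],[0,0,0,0,0,0,0.03],[0,0,0,0,0,0,0.05],[0,0,0,0,0,0,0.06],[0,0,0,0,0,0,0.06]]' 20 >/dev/null;p
python3 -m jog '[[0,0,-0.01,0,0,0,0.06],[0,0,-0.02,0,0,0,0.06],[0,0,-0.03,0,0,0,0.06],[0,0,0,0,0,0,0.06],[0,0,0,0,0,0,0.06]]' >/dev/null;p
python3 - <<'E'
from h import *
import cv2
s=sense();np.save("w3.npy",np.r_[s["eef_pos"],s["ee_rot"]])
cv2.imwrite("pics/w3.png",eyes.capture("wrist")[:,:,::-1])
E
```

```text
t30.4 along 43.39 lat -3.13 z62.2  F 0.0 lat 1.2 Fz 0.0 g 0 0.696
t30.9 along 43.62 lat -3.15 z123.1  F -0.1 lat 0.5 Fz -0.2 g 0 0.701
```

View pics/w3.png

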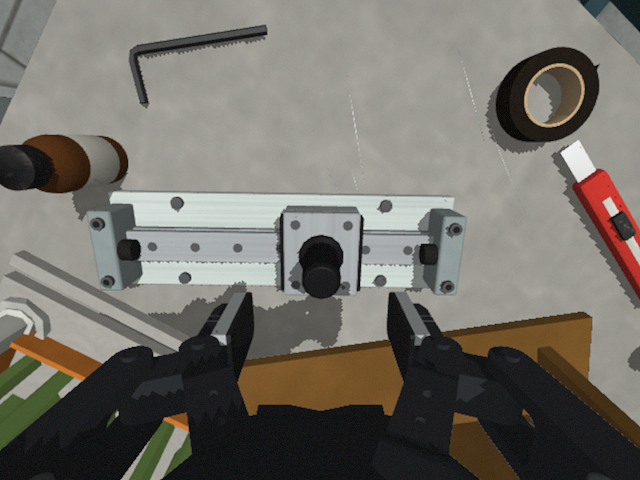

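Run:
```python
from h import *
def f(fn,k,car,bl):
    w=np.load(fn);s={"eef_pos":w[:3],"ee_rot":w[3:]};u=np.array([np.cos(.64),np.sin(.64)])
    a=lambda uv,z:on("wrist",uv,z,s)[:2]@u-559.3
    print("TCP",w[:2]@u-559.3,"knob",a(k,85),"car",np.mean([a(c,40) for c in car]),"blocks",[round(a(b,30),1) for b in bl],"mid",np.mean([a(b,30) for b in bl]))
f("w2.npy",(330,286),[(301,227),(352,226)],[(172,226),(179,285),(537,231),(524,293)])
f("w3.npy",(323,282),[(295,225),(347,226)],[(97,224),(107,282),(456,229),(447,287)])
```

```text
TCP -6.184434322307993 knob -0.7496615697408515 car -1.8043393488520678 blocks [np.float64(-103.9), np.float64(-104.3), np.float64(138.8), np.float64(137.9)] mid 17.09821214869875
TCP 43.62078784700327 knob 45.43826190608638 car 44.569454991840814 blocks [np.float64(-106.3), np.float64(-107.1), np.float64(136.2), np.float64(134.7)] mid 14.352391404342498
```

```bash
python3 -m jog '[[0,0,-0.03,0,0,0,0.06],[0,0,-0.03,0,0,0,0.06],[0,0,-0.01,0,0,0,0.06],[0,0,0,0,0,0,0.06],[0,0,0,0,0,0,0.06]]'
python3 -c "
from rig import finish_job
print(finish_job())"
```

```text
time_s: 31.45
eef_pos: [481.0, 362.2, 190.5]
ee_rot: [-0.001, 0.449, 0.894, -0.001]
force: [-0.3, -0.3, -0.8]
grip_width: 0.699
grip_force: 0.0
the job is handed in; nothing more can be done
None
```

Job handed in at 31 s: I pressed both buffers about 4 mm, left first, then left the carriage released on the tighter (left) spot, about 29 mm left of midway and centred to within about 1 mm, and never touched the bottle, hex key or tape. The three cameras put the slide's angle at about 0.93 rad, not the stated 0.2 to 0.6, and I worked to the cameras.

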